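Close the fuse box: press the lid home and snap its four clips corner to corner

TASK

Close up the fuse box on the board: first press the clear lid down in the middle onto its rubber seal and lean on it with more than 12 N for half a second so that the seal beds, then swing the four hinged lid clips down and snap them fully home under the rim, working corner to opposite corner (after the first clip the one diagonally across from it, only then the other two). Push gently, never harder than 25 N, as the plastic cracks, and leave the other things on the bench where they are.

Things in the scene. Friction and masses are not known exactly. Their poses are not given: they have to be found in the camera images.
- box: Grey fuse box, 120 (x) by 180 (y) mm, screwed to a wooden board (180 x 320 x 12 mm): it cannot move. Origin: middle of the board's underside, on the table. x points across the box away from the robot, y along its long side to the left, z up; turned up to 20 degrees. Its overhanging rim, a 7 mm round bead, has its top 82 mm up and its outer edge 73.5 mm from the middle in x.
- lid_top (a point): Middle of the lid's top. Lid 136 (x) by 196 (y) x 18 mm, grey frame, clear window (may be pressed on). It stands proud and up to half a degree crooked in a tight seal: slides down at 6 to 10 N, then meets springy rubber, uneven by a mm (15 N per mm in all). Height above the box origin: 110 to 111.5 mm at the start, 103 to 104 pressed onto the rubber, 102.5 with all clips shut.
- clip_front_left (a joint): Angle of the front left clip about its pin: 0 = hanging straight down, hooked under the rim (home, a hard stop), 1.57 = standing straight out from the box, more = slanting up (starts at 1.45 to 1.95). Stays where it is left. Its hook meets the rim at about 0.45; from there an inward push of 4 to 16 N at the ribs drives it over a crest at about 0.2, whence it snaps home.
- clip_front_left_pin (a point): Middle of the hinge pin of the front left clip, on the lid's front long edge: 72 mm from the box middle in box -x, 58 mm to the left (box +y), 8 mm below the lid's top. The pin runs along box y. The clip is a black plate 44 mm wide (along y) reaching 40 mm from the pin; its free end swings out and up to box -x.
- clip_front_left_face (a point): Middle of the ribbed patch on the outer face of the front left clip, where it is pushed: 30 mm from the pin along the plate, 10 mm outside the pin's line. With the clip home it lies 30 mm below the pin and 10 mm farther out (box -x).
- clip_back_right (a joint): Angle of the back right clip about its pin: 0 = hanging straight down, hooked under the rim (home, a hard stop), 1.57 = standing straight out from the box, more = slanting up (starts at 1.45 to 1.95). Stays where it is left. Its hook meets the rim at about 0.45; from there an inward push of 4 to 16 N at the ribs drives it over a crest at about 0.2, whence it snaps home.
- clip_back_right_pin (a point): Middle of the hinge pin of the back right clip, on the lid's back long edge: 72 mm from the box middle in box +x, 58 mm to the right (box -y), 8 mm below the lid's top. The pin runs along box y. The clip is a black plate 44 mm wide (along y) reaching 40 mm from the pin; its free end swings out and up to box +x.
- clip_back_right_face (a point): Middle of the ribbed patch on the outer face of the back right clip, where it is pushed: 30 mm from the pin along the plate, 10 mm outside the pin's line. With the clip home it lies 30 mm below the pin and 10 mm farther out (box +x).
- clip_front_right (a joint): Angle of the front right clip about its pin: 0 = hanging straight down, hooked under the rim (home, a hard stop), 1.57 = standing straight out from the box, more = slanting up (starts at 1.45 to 1.95). Stays where it is left. Its hook meets the rim at about 0.45; from there an inward push of 4 to 16 N at the ribs drives it over a crest at about 0.2, whence it snaps home.
- clip_front_right_pin (a point): Middle of the hinge pin of the front right clip, on the lid's front long edge: 72 mm from the box middle in box -x, 58 mm to the right (box -y), 8 mm below the lid's top. The pin runs along box y. The clip is a black plate 44 mm wide (along y) reaching 40 mm from the pin; its free end swings out and up to box -x.
- clip_front_right_face (a point): Middle of the ribbed patch on the outer face of the front right clip, where it is pushed: 30 mm from the pin along the plate, 10 mm outside the pin's line. With the clip home it lies 30 mm below the pin and 10 mm farther out (box -x).
- clip_back_left (a joint): Angle of the back left clip about its pin: 0 = hanging straight down, hooked under the rim (home, a hard stop), 1.57 = standing straight out from the box, more = slanting up (starts at 1.45 to 1.95). Stays where it is left. Its hook meets the rim at about 0.45; from there an inward push of 4 to 16 N at the ribs drives it over a crest at about 0.2, whence it snaps home.
- clip_back_left_pin (a point): Middle of the hinge pin of the back left clip, on the lid's back long edge: 72 mm from the box middle in box +x, 58 mm to the left (box +y), 8 mm below the lid's top. The pin runs along box y. The clip is a black plate 44 mm wide (along y) reaching 40 mm from the pin; its free end swings out and up to box +x.
- clip_back_left_face (a point): Middle of the ribbed patch on the outer face of the back left clip, where it is pushed: 30 mm from the pin along the plate, 10 mm outside the pin's line. With the clip home it lies 30 mm below the pin and 10 mm farther out (box +x).
- gland: Bystander, to be left alone: spare black cable gland, 28 mm across, 30 mm tall, on the board at the left end of the box. Origin at the middle of its underside.
- fuse: Bystander, to be left alone: block fuse, white ceramic with brass bands, 38 mm long, 22 mm wide, 22 mm tall, on the board at the right end of the box. Origin at the middle of its underside.
- driver: Bystander, to be left alone: screwdriver with a black handle, 190 mm long, 26 mm tall, lying on the table in front of the board. Origin at the middle of its underside.
- spanner: Bystander, to be left alone: steel spanner, 170 mm long, 8 mm tall, lying on the table behind the board. Origin at the middle of its underside.
- meter: Bystander, to be left alone: black hand-held multimeter, 150 x 75 x 40 mm, lying to the left of the box. Origin at the middle of its underside.
- jar: Bystander, to be left alone: small amber jar with a white cap, 56 mm across, 70 mm tall, to the right of the box. Origin at the middle of its underside.
- tape: Bystander, to be left alone: roll of black tape lying flat, 90 mm across, 19 mm tall, to the right of the box. Origin at the middle of its underside.

How it is judged:
By the outcome, as a careful person would: the job done as asked, in the order asked, and still so for the second after the job is handed in, with the robot touching nothing.
It also fails if it takes over 64 s, if anything falls off the work surface, if the arm or the gripper's body presses on something with over 40 N, if the wrist force passes 120 N, or if a joint passes its speed limit or range.

ROBOT

A 7-joint arm with a two-finger parallel gripper is mounted at the origin on the work surface. World frame = base frame: x ahead of the robot, y to its left, z up, the work surface at z = 0. Lengths are in mm, angles in degrees, forces in N, time in s.
With the tool pointing down it reaches from about 400 to 875 mm from the base axis. Payload 6.5 kg.
Tool frame: the origin (TCP) lies midway between the tips of the shut fingers; the grasp point (between the pads) lies 19 mm behind it; z points along the fingers, y is the line along which they close (so a half turn about z gives the same grasp; the last joint's range is limited). The gripper opens to 85 mm and grips with 20 to 120 N. Pads are 22 mm wide; open, the fingers measure 114 mm over their backs; the gripper's body (76 mm by 85 mm) begins 54 mm behind the grasp point. The pads swing forward as they close: fully open they stand 13 mm farther back than shut.
Start: joints at [-3.793, 30.733, -0.252, 88.115, 0.149, 61.152, -4.079], TCP at [649.992, 0, 231.29] pointing down, gripper open.
Joint ranges: [-154.64, 154.64], [-21.42, 123.67], [-72.66, 72.17], [13.99, 137.28], [-74.86, 254.86], [10.95, 109.41], [-158.01, 158.01]. Speed limits (degrees/s): [136.94, 136.94, 180, 180, 180, 180, 180].

INTERFACE

Orientations are given as a 3x3 rotation matrix whose columns are the frame's x, y, z axes.
In Python, from cell import goto, move_l, move_joints, move_gripper, dwell, inverse_kinematics, read_state, get_image, calibration, MotionError, hand_in gives the robot as it stands. The module is installed in compiled form; this text tells all that it offers. Calls block until the motion is done:
- goto(position, orientation): joint-space move of the TCP to a pose.
- move_l(position, attitude=None, speed=150): straight line of the TCP; attitude=None keeps the orientation; speed is the mean speed in mm/s.
- move_joints(angles): joint-space move.
- move_gripper(opening, squeeze=None): finger opening in mm; squeeze is the grip in N (None keeps the last); returns when the fingers have stopped.
- dwell(seconds).
- inverse_kinematics(position, orientation): joint angles nearest the present ones, or None.
- read_state(): the state.
- get_image(name): name is "scene" or "side" or "wrist"; returns the picture (420x560x3 uint8, blue, green, red); there is no depth.
- calibration(name): a dict with "fx", "fy", "cx", "cy" (pixels), "dist" ([k1, k2, p1, p2, k3] as OpenCV has them; the pictures are not rectified), "rvec" (rotation vector, rad) and "tvec" (3), from world to camera coordinates, as OpenCV has them; the wrist camera has in their place "T_tool_cam" (4x4, takes a point from camera to tool coordinates, whose origin is the TCP and whose axes are the flange's). Camera axes: x right, y down, z forward; pixel columns grow to the right and rows downward; lengths in mm; the calibration is good to about 2 mm. A picture is of the moment at which its call begins: read the wrist's pose just before it. calibration takes no time and is no camera call.
A pose or a line that the arm cannot do raises MotionError and nothing moves.
- hand_in(): hands the job in; it is judged then, once.
The state is a dict: "clock": time; "joint_pos": joint angles; "dq": joint speeds; "joint_efforts": joint torques, N m; "tcp_pos": TCP position; "orientation": TCP orientation; "ft_force": force on the tool from outside, world axes, zero at the start; "moment": the same for the moment, N m; "opening": finger opening in mm; "finger_force": force on a finger pad.
Only numpy, scipy, OpenCV 4.12 (cv2) and the standard library are available. Lean on these libraries where they do the work, as an engineer would, in place of code of your own. Each camera call takes 0.05 s, during which the arm holds its last target. There are 200 camera calls.

## Working session

There is one attempt and no reset: what is moved stays moved. The work goes in short steps, each a Python script; the robot and the scene stay as the last script left them, time stands still between calls to the robot, and variables do not carry over. Pictures are saved under pics/ and viewed, at most 10 in all, crops included, and the job is handed in when it is done.

```bash
mkdir -p pics
python3 - <<'E'
from cell import *
import cv2
for n in ["scene","side","wrist"]:
    cv2.imwrite(f"pics/{n}0.png",get_image(n)); c=calibration(n); print(n,c)
s=read_state();print(s["clock"],s["tcp_pos"],s["orientation"],s["ft_force"])
E
```

```text
scene {'fx': 399.96671787983007, 'fy': 399.96671787983007, 'cx': 278.57721221593545, 'cy': 213.02856403577096, 'dist': array([-0.01871063,  0.        ,  0.        ,  0.        ,  0.        ]), 'rvec': array([ 1.97253324,  1.22928633, -0.58675341]), 'tvec': array([-281.60480711, -240.11855887, 1242.72608066])}
side {'fx': 488.6894926566237, 'fy': 488.6894926566237, 'cx': 282.0631804901495, 'cy': 207.41547552748455, 'dist': array([-0.01783098,  0.        ,  0.        ,  0.        ,  0.        ]), 'rvec': array([ 2.14019395, -0.62389911,  0.33203942]), 'tvec': array([-426.17935097,  271.46146705,  861.29908672])}
wrist {'fx': 302.139024562071, 'fy': 302.139024562071, 'cx': 280.56005900921394, 'cy': 209.85567761351908, 'dist': array([-0.03269788,  0.        ,  0.        ,  0.        ,  0.        ]), 'T_tool_cam': array([[-3.93168752e-04, -9.63801797e-01, -2.66619471e-01,
         6.79295579e+01],
       [ 9.99999913e-01, -4.15743080e-04,  2.82245312e-05,
         3.60328688e-01],
       [-1.38048054e-04, -2.66619437e-01,  9.63801876e-01,
        -1.42531933e+02],
       [ 0.00000000e+00,  0.00000000e+00,  0.00000000e+00,
         1.00000000e+00]])}
0.15 [6.49512840e+02 1.35647651e-02 2.30615338e+02] [[-7.83685219e-05  9.99999096e-01 -1.34206549e-03]
 [ 9.99999994e-01  7.82580170e-05 -8.23917191e-05]
 [-8.22866173e-05 -1.34207194e-03 -9.99999096e-01]] [ 0.18328541 -0.23363658 -0.91158163]
```

View pics/scene0.png

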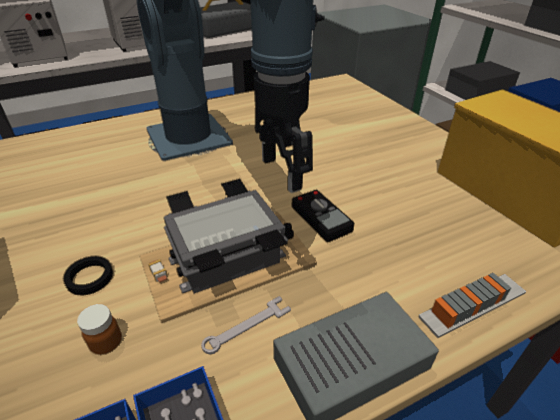

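View pics/wrist0.png

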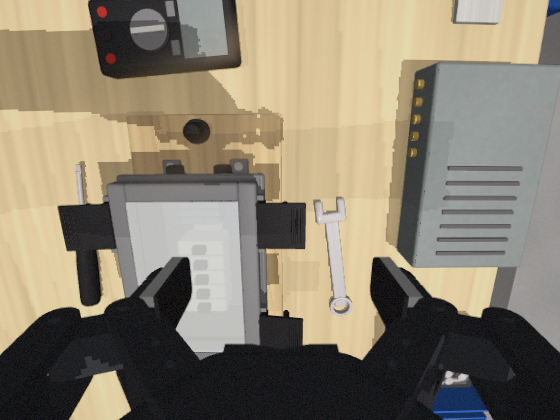

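View pics/side0.png

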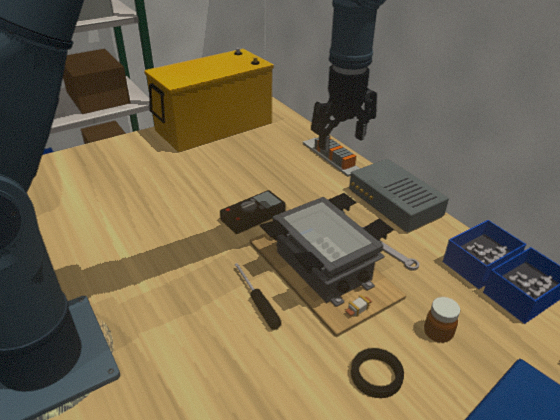

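```bash
cat > h.py <<'E'
from cell import *
import numpy as np, cv2
def cast(name,px,z,st=None):
    c=calibration(name); K=np.array([[c["fx"],0,c["cx"]],[0,c["fy"],c["cy"]],[0,0,1]])
    p=cv2.undistortPoints(np.array(px,float).reshape(-1,1,2),K,c["dist"])[:,0]
    d=np.c_[p,np.ones(len(p))]
    if name=="wrist":
        T=c["T_tool_cam"]; R=st["orientation"]@T[:3,:3]; o=np.array(st["tcp_pos"])+st["orientation"]@T[:3,3]
    else:
        Rw=cv2.Rodrigues(c["rvec"])[0]; R=Rw.T; o=-R@c["tvec"]
    d=d@R.T
    return o+d*((z-o[2])/d[:,2])[:,None]
def rot(yaw):
    c,s=np.cos(yaw),np.sin(yaw)
    return np.array([[c,s,0],[s,-c,0],[0,0,-1.]])
def window(img):
    hsv=cv2.cvtColor(img,cv2.COLOR_BGR2HSV)
    m=((hsv[...,1]<45)&(hsv[...,2]>135)).astype(np.uint8)
    m=cv2.morphologyEx(m,cv2.MORPH_CLOSE,np.ones((9,9)))
    return max(cv2.findContours(m,cv2.RETR_EXTERNAL,cv2.CHAIN_APPROX_NONE)[0],key=cv2.contourArea)
E
python3 - <<'E'
from h import *
px=[(167,222),(263,190),(289,240),(190,286)]
P=cast("scene",px,110); print(P.round()); c=P.mean(0)
ps=[(274,211),(336,203),(383,242),(321,280)]
print(cast("side",ps,110).round())
move_gripper(0)
goto([c[0]-48,c[1],330],rot(0))
dwell(0.2)
s=read_state(); img=get_image("wrist"); cv2.imwrite("pics/w1.png",img)
print(s["clock"],s["tcp_pos"],s["joint_pos"])
w=window(img); r=cv2.minAreaRect(w); print(r, cv2.contourArea(w)); b=cv2.boxPoints(r)
print(cast("wrist",b,110,s).round(1))
E
```

```text
[[ 519. -174.  110.]
 [ 505.   31.  110.]
 [ 664.    9.  110.]
 [ 690. -180.  110.]]
[[ 506.   32.  110.]
 [ 637.  -15.  110.]
 [ 635. -168.  110.]
 [ 468. -187.  110.]]
2.3333 [546.39948733 -78.18045198 329.62155637] [-12.9807135   16.10697543  20.55370843  97.37783773  -6.04044032
  67.63792776 -80.80350901]
((288.6547546386719, 168.78712463378906), (120.69152069091797, 182.669189453125), 89.60211181640625) 16995.5
[[ 633.6   18.3  110. ]
 [ 635.2 -190.9  110. ]
 [ 489.4 -204.5  110. ]
 [ 487.5   27.6  110. ]]
```

View pics/w1.png

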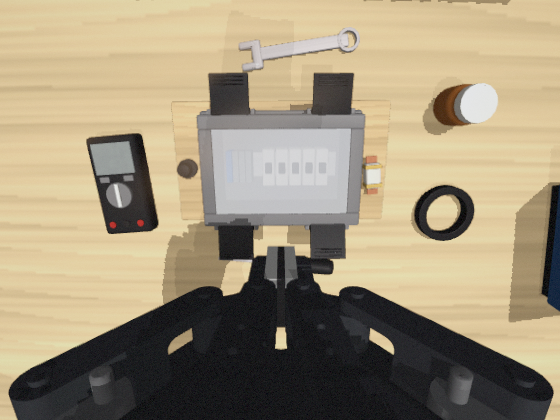

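Run:
```python
from h import *
st=read_state(); st=dict(st)
img=cv2.imread("pics/w1.png"); hsv=cv2.cvtColor(img,cv2.COLOR_BGR2HSV)
print(hsv[170,190:222,2],hsv[100:140,300,2],hsv[205:240,285,2])
for t in (150,160,170,180):
    m=((hsv[...,1]<60)&(hsv[...,2]>t)).astype(np.uint8); m[250:]=0
    m=cv2.morphologyEx(m,cv2.MORPH_CLOSE,np.ones((15,15)))
    w=max(cv2.findContours(m,cv2.RETR_EXTERNAL,cv2.CHAIN_APPROX_NONE)[0],key=cv2.contourArea)
    W=cast("wrist",w[:,0].astype(float),110,st)[:,:2].astype(np.float32)
    r=cv2.minAreaRect(W); print(t,r)
for z in (110,107): print(cast("wrist",[(197,112),(365,112),(359,224),(202,225)],z,st).round(1))
big=cv2.resize(img[60:270,160:400],None,fx=3,fy=2.8,interpolation=cv2.INTER_CUBIC); cv2.imwrite("pics/w1c.png",big[:590])
```

```text
[ 89  90  92 100 100 100  91 152 213 225 178 137 140 140 141 140 140 144
 144 141 144 144 138 164 191 193 195 194 195 193 195 195] [193 210 216 210 197 147 145 147 150 149 127 137 145 133 121 137 146 146
 148 143 142 142 139 140 138 140 139 131 142 181 200 202 201 200 202 202
 203 202 200 202] [196 197 196 196 196 196 197 199 171 144 142 144 142 141 142 140 138 137
 141 130 153 212 228 227 226 228 226 224 223 225 228 229 229 230 229]
150 ((561.898681640625, -78.06945037841797), (144.72286987304688, 194.33038330078125), 0.30611535906791687)
160 ((550.66064453125, -78.08736419677734), (122.5977783203125, 194.18028259277344), 0.4247667193412781)
170 ((560.4978637695312, -77.8521499633789), (101.56742858886719, 162.64894104003906), 0.06839364022016525)
180 ((560.6290893554688, -78.0448989868164), (101.12881469726562, 162.13987731933594), 0.5365386605262756)
[[ 630.3   18.3  110. ]
 [ 630.4 -174.5  110. ]
 [ 495.3 -176.8  110. ]
 [ 493.9   21.7  110. ]]
[[ 630.5   19.1  107. ]
 [ 630.5 -175.3  107. ]
 [ 494.3 -177.6  107. ]
 [ 492.9   22.5  107. ]]
```

View pics/w1c.png

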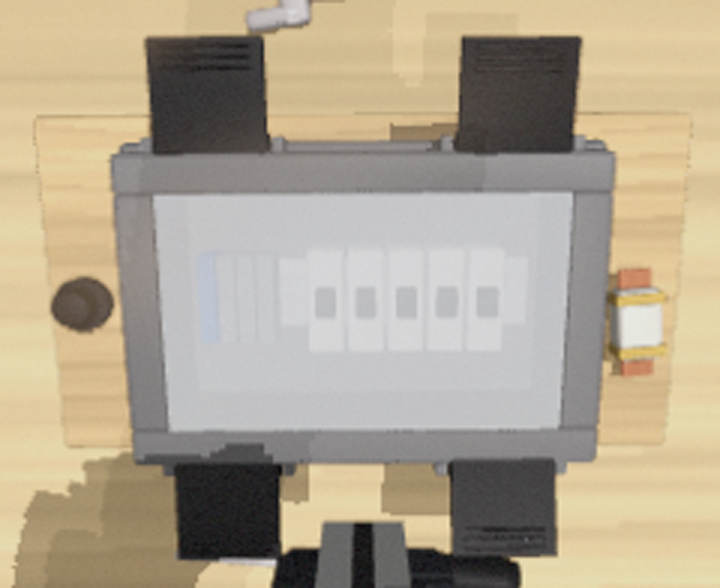

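```bash
cat >> h.py <<'E'
C=np.array([560.8,-78.0]); YAW=np.radians(0.2)
ex=np.array([np.cos(YAW),np.sin(YAW)]); ey=np.array([-ex[1],ex[0]])
def F(): return np.array(read_state()["ft_force"])
E
python3 - <<'E'
from h import *
goto([*C,122],rot(YAW)); dwell(0.2); f0=F(); s=read_state(); print(s["clock"],f0,s["tcp_pos"])
z=113.; log=[]
move_l([*C,z],speed=40)
while z>98:
    z-=0.5; move_l([*C,z],speed=15); s=read_state(); f=s["ft_force"][2]-f0[2]; log.append((z,round(s["tcp_pos"][2],1),round(f,1)))
    if f>16: break
t=read_state()["clock"]
for i in range(4):
    dwell(0.2); f=F()[2]-f0[2]; print("hold",f)
    if f<14.5: z-=0.2; move_l([*C,z],speed=15)
print(log); s=read_state(); print(s["clock"],s["tcp_pos"])
move_l([*C,125],speed=120); print(read_state()["clock"],F()-f0)
E
```

```text
3.425 [0.41247161 0.0722644  0.59739394] [562.13139183 -78.05277849 123.67839252]
hold 17.620494409938292
hold 18.353714862876412
hold 18.253041122805406
hold 19.033639287334744
[(112.5, np.float64(112.5), np.float64(-0.5)), (112.0, np.float64(112.0), np.float64(-0.8)), (111.5, np.float64(111.5), np.float64(0.4)), (111.0, np.float64(111.0), np.float64(-0.4)), (110.5, np.float64(110.7), np.float64(2.0)), (110.0, np.float64(110.3), np.float64(4.1)), (109.5, np.float64(109.7), np.float64(4.6)), (109.0, np.float64(109.2), np.float64(4.5)), (108.5, np.float64(108.7), np.float64(4.0)), (108.0, np.float64(108.2), np.float64(4.7)), (107.5, np.float64(107.7), np.float64(4.4)), (107.0, np.float64(107.2), np.float64(4.3)), (106.5, np.float64(106.7), np.float64(3.8)), (106.0, np.float64(106.2), np.float64(4.3)), (105.5, np.float64(105.8), np.float64(4.5)), (105.0, np.float64(105.2), np.float64(4.7)), (104.5, np.float64(104.7), np.float64(4.2)), (104.0, np.float64(104.2), np.float64(4.9)), (103.5, np.float64(103.9), np.float64(4.9)), (103.0, np.float64(103.6), np.float64(7.4)), (102.5, np.float64(103.3), np.float64(10.5)), (102.0, np.float64(103.1), np.float64(13.4)), (101.5, np.float64(102.9), np.float64(15.1)), (101.0, np.float64(102.6), np.float64(18.1))]
10.6 [560.95363211 -78.01794081 102.59801301]
10.95 [-0.41595145 -0.34688786 -1.1608715 ]
```

```bash
cat >> h.py <<'E'
def clip(sx,sy,zpin=95.5,h=11.):
    def P(th,r=31,dz=0):
        o=72+r*np.sin(th)+10*np.cos(th)+h; z=zpin-r*np.cos(th)+10*np.sin(th)+dz
        xy=C+sx*o*ex+sy*58*ey; return np.array([*xy,z])
    out=np.array([*(sx*ex),0])
    top=P(1.6,dz=0); top[2]=132
    move_l(top,speed=220); dwell(0.15); f0=F()
    log=[]; peak=0
    fo=lambda: (lambda f:(round(float(f@out),1),round(float(f[2]),1)))(F()-f0)
    for th in (1.7,1.45,1.2,1.0,0.8,0.65):
        move_l(P(th),speed=70); g=fo(); log.append((th,*g))
        if max(g)>15: print("high",log); return False
    th=0.65; snapped=False; ok=False
    while th>-0.1:
        th-=0.03; move_l(P(th),speed=20); g=fo(); log.append((round(th,2),*g)); m=g[0]
        peak=max(peak,m)
        if peak>4 and m<0.5*peak and th<0.25: snapped=True
        if m>21 or g[1]>15: break
        if snapped and th<0.1 and m>5: break
    s=read_state(); print(log); print("snapped",snapped,"peak",peak,"out",(np.array(s["tcp_pos"])[:2]-C)@(sx*ex)-h,"clock",s["clock"])
    p=np.array(s["tcp_pos"])+out*25; move_l(p,speed=120); p[2]=135; move_l(p,speed=220)
    return snapped
E
python3 - <<'E'
from h import *
p=read_state()["tcp_pos"]; move_l([p[0],p[1],132])
clip(-1,1)
s=read_state(); cv2.imwrite("pics/c1w.png",get_image("wrist")); cv2.imwrite("pics/c1s.png",get_image("side")[170:320,230:430])
print(s["clock"])
i=cv2.imread("pics/c1s.png"); j=cv2.resize(i,None,fx=3,fy=3,interpolation=cv2.INTER_CUBIC); cv2.imwrite("pics/c1s.png",j)
E
```

```text
[(1.7, -1.5, 0.2), (1.45, -0.4, 0.9), (1.2, -0.2, 0.3), (1.0, 0.0, 0.4), (0.8, -0.8, 0.0), (0.65, -0.7, -0.4), (0.62, -1.0, 0.3), (0.59, -0.9, -0.8), (0.56, -1.0, 1.4), (0.53, -0.8, -1.2), (0.5, 0.4, 0.4), (0.47, -0.0, -0.6), (0.44, 0.2, 0.5), (0.41, 0.7, 0.9), (0.38, 0.5, -0.3), (0.35, 0.6, -0.2), (0.32, 0.5, -0.7), (0.29, 1.4, 0.4), (0.26, 1.9, 0.4), (0.23, 2.6, -0.1), (0.2, 3.0, -0.1), (0.17, 3.5, -0.9), (0.14, 4.4, -1.9), (0.11, 1.5, -0.9), (0.08, 0.7, -0.6), (0.05, 1.0, 0.5), (0.02, 1.9, 2.0), (-0.01, 4.2, 2.8), (-0.04, 7.2, 4.2)]
snapped True peak 7.2 out 82.61840896182123 clock 19.5917
20.4417
```

View pics/c1s.png

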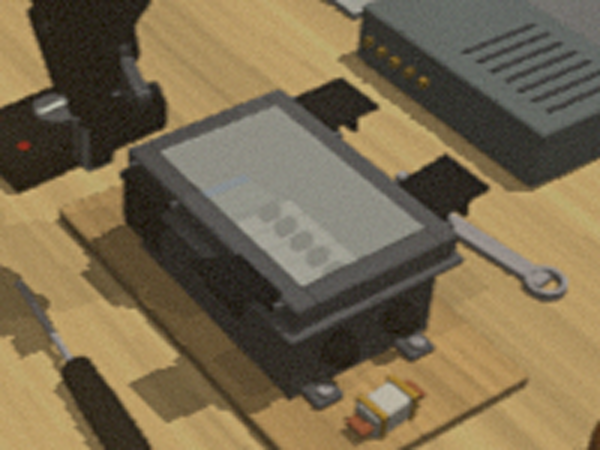

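The side view shows the front left clip hanging flat against the box (near 140,200 in the crop). Its force trace shows the snap, and the home stop was felt at 82.6 mm. Next is the diagonal one.

Run:
```python
from h import *
if clip(1,-1) and clip(-1,-1): clip(1,1)
print(read_state()["clock"])
```

```text
[(1.7, 1.5, -0.3), (1.45, 0.3, 0.2), (1.2, 0.9, -0.5), (1.0, 0.0, -0.5), (0.8, 0.3, -0.3), (0.65, 0.6, 0.1), (0.62, 1.0, 0.2), (0.59, 1.7, 0.6), (0.56, 1.3, 0.0), (0.53, 1.6, -0.5), (0.5, 1.8, -0.3), (0.47, 2.2, -0.1), (0.44, 1.0, 0.4), (0.41, 2.4, -0.5), (0.38, 1.8, 0.7), (0.35, 1.6, 0.1), (0.32, 2.1, -1.2), (0.29, 3.4, 0.5), (0.26, 4.5, 0.3), (0.23, 7.3, 0.9), (0.2, 7.5, 1.3), (0.17, 8.4, 0.6), (0.14, 10.5, -1.2), (0.11, 11.1, -0.4), (0.08, 11.6, -1.9), (0.05, 14.1, -2.9), (0.02, 9.1, -3.6), (-0.01, 5.2, -0.3)]
snapped True peak 14.1 out 81.852709529103 clock 29.2833
[(1.7, -0.8, 0.5), (1.45, -1.1, -0.6), (1.2, -0.6, -0.4), (1.0, -0.9, 0.4), (0.8, -1.8, 0.5), (0.65, -0.5, 0.3), (0.62, -1.4, -0.0), (0.59, -0.7, 0.9), (0.56, -0.3, 1.3), (0.53, -1.1, 0.4), (0.5, -0.8, -0.0), (0.47, -0.6, 0.4), (0.44, -1.0, 0.3), (0.41, 0.2, -0.6), (0.38, 0.2, -0.1), (0.35, -0.5, 0.6), (0.32, -0.1, -0.1), (0.29, -1.0, -0.7), (0.26, 1.2, 0.6), (0.23, 2.2, 0.6), (0.2, 3.4, 0.1), (0.17, 3.4, -0.7), (0.14, 4.1, -1.7), (0.11, 3.7, -2.1), (0.08, 1.3, -2.1), (0.05, -0.6, 0.2), (0.02, 0.1, 1.4), (-0.01, 2.5, 2.7), (-0.04, 4.9, 3.1), (-0.07, 6.5, 4.5)]
snapped True peak 6.5 out 82.14500302413455 clock 39.225
[(1.7, -0.1, 1.2), (1.45, 0.3, -0.1), (1.2, 0.2, -0.5), (1.0, -1.1, 0.8), (0.8, 0.3, 0.5), (0.65, 0.1, 0.5), (0.62, -0.0, 0.4), (0.59, 0.3, -0.6), (0.56, 1.4, -0.1), (0.53, 1.7, -0.5), (0.5, 1.3, 0.3), (0.47, 1.7, -0.3), (0.44, 1.0, -0.5), (0.41, 1.7, -0.1), (0.38, 1.1, -0.5), (0.35, 1.6, -0.0), (0.32, 1.3, -0.2), (0.29, 2.0, 0.2), (0.26, 3.4, -0.5), (0.23, 5.3, -0.1), (0.2, 6.9, 0.1), (0.17, 7.0, -0.6), (0.14, 8.7, -0.4), (0.11, 10.2, -0.6), (0.08, 10.3, -1.0), (0.05, 12.8, -2.2), (0.02, 12.6, -3.6), (-0.01, 5.1, -3.1)]
snapped True peak 12.8 out 83.33834272073898 clock 48.8083
49.65
```

Run:
```python
from h import *
a=cv2.resize(get_image("scene")[170:310,140:310],None,fx=3.4,fy=3.4,interpolation=cv2.INTER_CUBIC)
s=read_state(); print(s["clock"],s["tcp_pos"]); cv2.imwrite("pics/e_s.png",a); 
cv2.imwrite("pics/e_w.png",get_image("wrist"))
```

```text
49.7 [678.63688453 -19.41005675 134.59862271]
```

View pics/e_s.png

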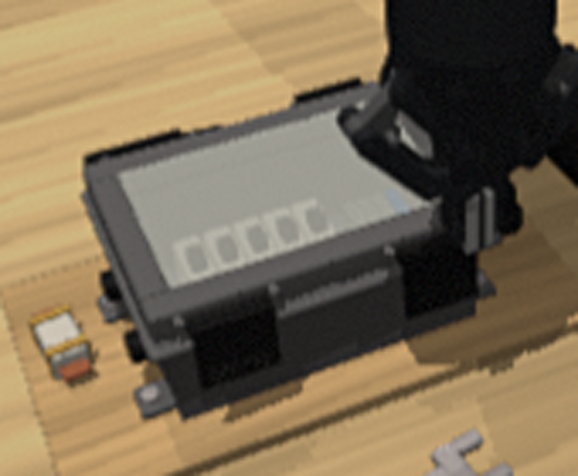

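View pics/e_w.png

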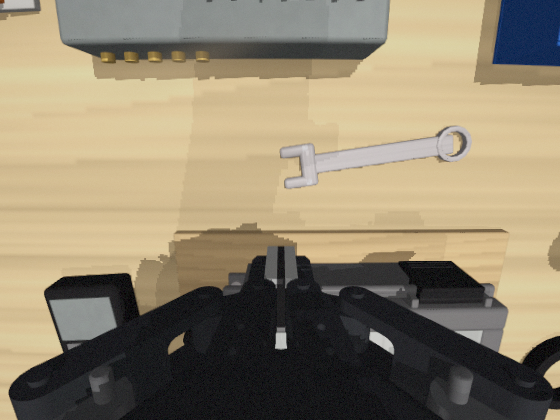

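Both back clips hang flat against the box (crop 195–280 / 320–385 and 405–475 / 240–315). Their traces ended right at the snap, so I'll nudge each one briefly to confirm it's home.

Run:
```python
from h import *
def nudge(sy):
    P=lambda o,z:[*(C+(o+11)*ex+sy*58*ey),z]
    move_l(P(103,132),speed=250); f0=F()
    move_l(P(103,64.5),speed=160); move_l(P(85,64.5),speed=60)
    L=[]
    for o in np.arange(84,78.9,-1):
        move_l(P(o,64.5),speed=25); s=read_state(); f=(np.array(s["ft_force"])-f0)[:2]@ex
        L.append((float(o),round(float((np.array(s["tcp_pos"])[:2]-C)@ex-11),1),round(float(f),1)))
        if f>10: break
    print(L,s["clock"]); move_l(P(100,64.5),speed=120); move_l(P(103,132),speed=200)
nudge(1)
if read_state()["clock"]<57: nudge(-1)
print(read_state()["clock"])
```

```text
[(84.0, 84.2, -0.4), (83.0, 83.0, 0.5), (82.0, 82.3, 2.0), (81.0, 81.4, 2.7), (80.0, 81.4, 5.9), (79.0, 81.4, 8.2)] 52.525
[(84.0, 84.2, 0.3), (83.0, 82.9, 1.5), (82.0, 82.0, 0.4), (81.0, 81.9, 4.4), (80.0, 81.8, 6.7), (79.0, 81.8, 9.9)] 56.4833
57.3
```

Each back clip met a hard stop at about 82 mm, which is home. Handing in.

```bash
python3 -c "
from cell import *
print(hand_in())"
```

```text
the job is handed in; nothing more can be done
None
```

The fuse box is closed and handed in at about 57 s: the lid was pressed at about 18 N for 0.8 s, then all four clips snapped home (front left, back right, front right, back left) at no more than about 14 N each, with no bystander knowingly touched.

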